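# Clear the jammed lane of the toy car track

## Robot

A 6-joint arm with a two-finger parallel gripper is mounted at the origin on the work surface. World frame = base frame: x ahead of the robot, y to its left, z up, the work surface at z = 0. Lengths are in m, angles in degrees, forces in N, time in s.
With the tool pointing down it reaches from about 0.4 to 0.825 m from the base axis. Payload 7 kg.
Tool frame: the origin (TCP) lies on the centre line of the jaws, within the pads' length; the fingertips stand 14 mm ahead of it and the grasp point (between the pads) lies 5 mm behind it; z points along the fingers, y is the line along which they close (so a half turn about z gives the same grasp; the last joint's range is limited). The gripper opens to 88 mm and grips with 3 to 60 N. Pads are 19 mm wide; open, the fingers measure 130 mm over their backs; the gripper's body (78 mm by 193 mm) begins 47 mm behind the grasp point.
Start: joints at [-57.577, 20.546, 0.682, 0, -70.136, -16.507], TCP at [0.185, -0.649, 0.241] pointing down, gripper open.
Joint ranges: [-176.03, 176.03], [-82.01, 121.73], [-58.28, 71.71], [-173.87, 95.51], [-174.79, -0.11], [-173.66, 173.66]. Speed limits (degrees/s): [136.94, 136.94, 172.46, 180, 180, 180].

## Interface

Orientations are given as [roll, pitch, yaw] about the fixed x, y, z axes, in that order (R = Rz(yaw) Ry(pitch) Rx(roll)).
In Python, from plant import r gives the robot as it stands.
- The arm moves only by the tool send_rows, never from a script. Its argument "steps" is a list of rows, each an object with "dp": the shift along the tool's x, y, z in mm, a list of three; "roll": the turn about the tool's z in rad; "jaw": the opening in per cent of the stroke, from 0 (shut) to 100 (fully open). In form: [{"dp": [tx, ty, tz], "roll": roll, "jaw": jaw}, ...]. A call has 1 to 5 rows; each row is the pose to reach, as a shift and turn from the pose commanded when the call began, along the tool's axes at that moment; what a row does not reach only later rows make up. A row lasts 1/8 s, in which the tool goes at most 62.5 mm and 10.7 degrees, less where a joint would pass 70% of its speed; a pose out of reach is approached as far as the arm can. A call with a gripper value outside its range is refused whole. The fingers move at their own pace and stop on an object; "newtons" is the grip in N (left out, the last holds). Time passes only in rows, so rows that repeat a pose let the fingers close. It gives the time, the measured TCP pose, the force, the opening and the grip force at its end, in the units of the state.
- r.get_state(): the state, without advancing time (a new reading comes with each control period).
- r.capture(name): name is "side" or "top" or "wrist"; returns a dict with "image" (400x640x3 uint8, blue, green, red), "K" (3x3 intrinsics, pixels), "dist" ([k1, k2, p1, p2, k3] as OpenCV has them; the pictures are not rectified), "rvec" (rotation vector, rad) and "tvec" (3), from world to camera coordinates, as OpenCV has them. Camera axes: x right, y down, z forward; pixel columns grow to the right and rows downward; lengths in m; the calibration is good to about 2 mm. A picture is of the moment at which its call begins. There is no depth.
- r.close_job(): hands the job in; it is judged then, once.
The state is a dict: "time_s": time; "joints": joint angles; "qd": joint speeds; "joint_torque": joint torques, N m; "tcp_pos": TCP position; "eef_rot": TCP orientation; "contact_force": force on the tool from outside, world axes, zero at the start; "moment": the same for the moment, N m; "gripper_width": finger opening in m; "gripper_force": force on a finger pad.
Only numpy, scipy, OpenCV 4.12 (cv2) and the standard library are available. Lean on these libraries where they do the work, as an engineer would, in place of code of your own. Each camera call takes 0.05 s, during which the arm holds its last target. There are 200 camera calls.

## Task

In each of the track's two lanes sits a wooden block: one is wedged tight, the other slides freely and belongs there. Take the scraper from its rest, find by feel which block is wedged, and push it with the scraper out of the lane's open end into the catch tray, keeping the free block inside its lane. Let go of the scraper so that it stands upright in one of the track's lanes, and leave the other toys where they are.

Things in the scene. Friction and masses are not known exactly. Their poses are not given: they have to be found in the camera images.
- track: Fixed pale wooden track, 114 (x) x 250 (y) mm, deck 60 mm above the table, with two straight T-slot lanes along its y axis, centred at x = -30 and +30 mm. Origin: centre of underside, on the table, z up. Closed end wall at y = -125 to -115 mm; +y end (y = +125) open, with a fixed plywood catch tray at y = 126 to 216 mm, rim 28 mm, floor 5 mm above the table.
- entry_left (a point): Centre, at deck height, of the entry pocket of the lane at track x = -30 mm (track y = -87.5 mm): a 30 (x) x 55 (y) mm opening from y = -115 to -60 mm where the lips are missing, so that a T-foot can go in from above. Axes as the track's.
- entry_right (a point): The same for the lane at track x = +30 mm.
- exit_left (a point): Centre, at deck height, of the open end of the lane at track x = -30 mm (track y = +125 mm). From y = -60 mm to here the deck has a 10 mm slit between lips 6 mm thick; under them a channel 16 mm high, its floor 38 mm above the table, open from 15 mm on the -x side to about 9 mm on the +x side of the slit's centre (a hidden strip fills the rest).
- exit_right (a point): The same for the lane at track x = +30 mm.
- block_a: Cherry wood block 24 (x) x 30 (y, along the lane) x 12 mm in the channel of the lane at track x = -30 mm, seen only through the slit. Origin: centre of underside. Either it or block_b is wedged by a hidden spring strip (which one varies, cannot be seen): the wedged one takes 7 to 17 N all the way to the open end, felt while it moves, the free one under 1 N.
- block_b: The same block in the lane at track x = +30 mm.
- scraper: Scraper, about 0.16 kg. Origin: centre of the underside of its collar plate, 44 (x) x 50 (y) x 8 mm; z up; y is the pushing direction (either way round). Handle above: 20 (x) x 26 (y) mm, up to z = 64 mm. Below: steel stem 6 (x) x 14 (y) mm down to z = -10, then T-foot 14 x 14 mm to z = -20 mm. In a lane the collar rides on the deck, the foot runs under the lips.
- scraper_grip (a point): Centre of the scraper's handle, 40 mm above the scraper's origin; axes as the scraper's.
- rest: Fixed dark wooden rest, 70 x 70 x 36 mm, with a 30 x 30 mm well 30 mm deep; the scraper's collar sits on its top, the foot hangs in the well. Origin: centre of the underside.
- toy_camera: Pink plastic toy camera, 40 x 100 x 72 mm; bystander. Origin: centre of the underside.
- rabbit_bell: White ceramic rabbit bell, 60 mm wide, 110 mm high; bystander. Origin: centre of the underside.
- push_car: Wooden push car, 68 x 110 x 58 mm; bystander. Origin: centre of the underside.
- bead_jar: Glass jar of beads with a latched lid, 78 mm wide, 97 mm high; bystander. Origin: centre of the underside.
Not all that is in view belongs to the job. Leave any blue, green or purple look-alike of the scraper alone.

How it is judged (in metres and radians):
On the way:
1. the scraper, its foot down in a lane, bears on a block with over 3 N (z of scraper in the frame of track below 0.068 m and (contact force between scraper and block_a above 3 N or contact force between scraper and block_b above 3 N)), for 0.05 s.
At the end, for the whole second after the job is handed in: The wedged block lies in the catch tray; the other is in its lane, centre 13 mm or more short of the open end, with under 2 N of contact force on it. The scraper stands upright (0.2 rad) with foot in a lane and collar on the deck (origin 54 to 68 mm high). Scraper and blocks at rest (((y of block_a in the frame of track between 0.128 and 0.216 m and z of block_a in the frame of track below 0.03 m and y of block_b in the frame of track below 0.112 m and z of block_b in the frame of track above 0.034 m and contact force between block_b and anything else below 2 N) or (y of block_b in the frame of track between 0.128 and 0.216 m and z of block_b in the frame of track below 0.03 m and y of block_a in the frame of track below 0.112 m and z of block_a in the frame of track above 0.034 m and contact force between block_a and anything else below 2 N)) and angle between scraper's own z axis and vertical below 0.2 rad and z of scraper in the frame of track between 0.054 and 0.068 m and y of scraper in the frame of track below 0.14 m and linear speed of each of scraper, block_a, block_b below 0.02 m/s); the robot touches nothing.
It fails at once if both blocks are driven out (y of each of block_a, block_b in the frame of track above 0.128 m).
It fails at once if the pink toy camera is tipped over or shifted by over 30 mm (distance of toy_camera from where it was at the start of the episode above 0.03 m or angle between toy_camera's own z axis and vertical above 0.4 rad).
It fails at once if the rabbit bell is tipped over or shifted by over 30 mm (distance of rabbit_bell from where it was at the start of the episode above 0.03 m or angle between rabbit_bell's own z axis and vertical above 0.4 rad).
It fails at once if the push car is tipped over or shifted by over 30 mm (distance of push_car from where it was at the start of the episode above 0.03 m or angle between push_car's own z axis and vertical above 0.4 rad).
It fails at once if the bead jar is tipped over or shifted by over 30 mm (distance of bead_jar from where it was at the start of the episode above 0.03 m or angle between bead_jar's own z axis and vertical above 0.4 rad).
It also fails if it takes over 51 s, if anything falls off the work surface, if the arm or the gripper's body presses on something with over 40 N, if the wrist force passes 120 N, or if a joint passes its speed limit or range.

## Working session

There is one attempt and no reset: what is moved stays moved. The work goes in short steps, Python scripts to look and compute and a tool call to move; the robot and the scene stay as the last step left them, time stands still between calls to the robot, and variables do not carry over. Pictures are saved under pics/ and viewed, at most 10 in all, crops included, and the job is handed in when it is done.

Besides the shell and the picture viewer there is one more tool, called after "Emit:" in YAML: its name, and indented under it one key for each argument. send_rows: Moves the arm, as the interface text tells. Its arguments: {"type":"object","properties":{"steps":{"type":"array","items":{"type":"object","properties":{"dp":{"type":"array","items":{"type":"number"}},"roll":{"type":"number"},"jaw":{"type":"number"}}}},"newtons":{"type":"number"}},"required":["steps"]}

```bash
mkdir -p pics; ls; cat > h.py <<'E'
import numpy as np,cv2
from plant import r
def cap(n,f=None):
    c=r.capture(n)
    c={k:np.array(v) for k,v in c.items()}
    if f: cv2.imwrite('pics/'+f,c['image'])
    return c
def ray(c,px,z):
    p=cv2.undistortPoints(np.array(px,float).reshape(-1,1,2),c['K'].astype(float),c['dist'].astype(float))[:,0]
    R=cv2.Rodrigues(c['rvec'].astype(float))[0];t=c['tvec'].reshape(3).astype(float)
    d=np.c_[p,np.ones(len(p))]@R; o=-R.T@t
    return o+d*((z-o[2])/d[:,2])[:,None]
def proj(c,P):
    return cv2.projectPoints(np.array(P,float).reshape(-1,1,3),c['rvec'].astype(float),c['tvec'].astype(float),c['K'].astype(float),c['dist'].astype(float))[0][:,0]
E
python3 - <<'E'
from h import *
import pickle
s=r.get_state();print(s)
a=cap('top');b=cap('side')
pickle.dump((a,b),open('init.pkl','wb'))
cv2.imwrite('pics/top0.png',a['image']);cv2.imwrite('pics/side0.png',b['image'])
E
```

```text
pics
{'time_s': 0.0, 'joints': array([-5.75781314e+01,  2.05911163e+01,  6.33897602e-01, -2.13491810e-02,
       -7.01344409e+01, -1.65058823e+01]), 'qd': array([-0.05971   , -0.04381822,  0.04340226,  0.02289755, -0.09766092,
        0.0906343 ]), 'joint_torque': array([-7.63051848e-04, -5.82726753e+01,  2.93056512e+01,  6.99719444e+00,
        6.95014576e-03, -1.33099084e-04]), 'tcp_pos': array([ 0.18495044, -0.64868793,  0.23962333]), 'eef_rot': array([ 1.79906415e+02, -6.80192910e-03, -1.64091279e+02]), 'contact_force': array([ 0.54188606,  0.00078575, -0.26251273]), 'moment': array([0.01195275, 0.00311205, 0.00095333]), 'gripper_force': 0.0, 'gripper_width': 0.0877020104805551}
```

View pics/top0.png

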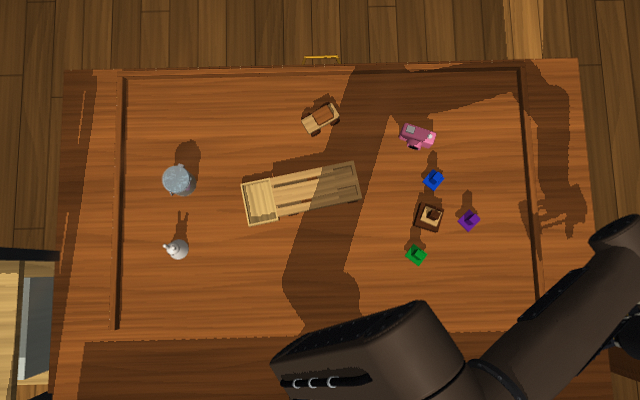

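View pics/side0.png

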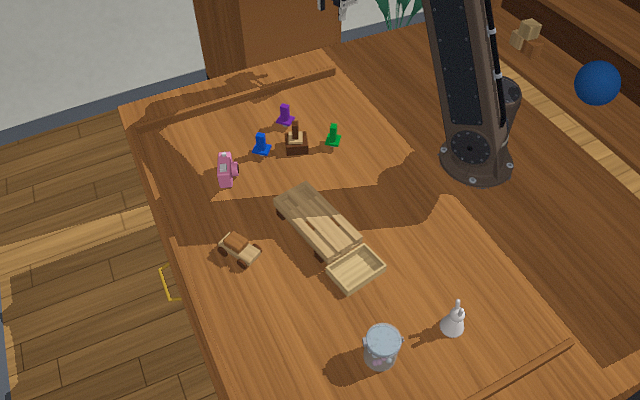

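Top view: the look-alikes are blue (432,179), purple (469,220) and green (416,254). The natural-wood scraper in the dark rest at (430,216) is the one I want. The track spans roughly (243–360,162–225), with the tray at its left end (260,203).

```bash
python3 - <<'E'
from h import *
import pickle
a,b=pickle.load(open('init.pkl','rb'))
i=a['image']
c1=cv2.resize(i[150:235,235:370],None,fx=5,fy=5,interpolation=cv2.INTER_CUBIC)[:, :]
c2=cv2.resize(i[190:240,400:480],None,fx=5,fy=5,interpolation=cv2.INTER_CUBIC)
o=np.zeros((600,800,3),np.uint8);o[:340,:540]=cv2.resize(c1,(540,340));o[345:595,:400]=c2
cv2.imwrite('pics/crop0.png',o)
for n,p,z in [('scr top',(431,213),.1),('rest',(429,217),.036),('car',(320,119),.04),('cam',(418,135),.05),('jar',(177,180),.09),('rab',(177,248),.08),('blue',(432,179),.04),('green',(416,254),.04),('purple',(469,220),.04),('trk corner',(354,162),.06),('trk corner2',(360,200),.06),('tray',(243,186),.028),('tray2',(250,225),.028)]:
    print(n,ray(a,[p],z)[0].round(3))
E
```

```text
scr top [ 0.486 -0.293  0.1  ]
rest [ 0.481 -0.301  0.036]
car [0.783 0.01  0.04 ]
cam [ 0.724 -0.279  0.05 ]
jar [0.599 0.42  0.09 ]
rab [0.408 0.42  0.08 ]
blue [ 0.592 -0.315  0.04 ]
green [ 0.375 -0.257  0.04 ]
purple [ 0.469 -0.415  0.04 ]
trk corner [ 0.645 -0.086  0.06 ]
trk corner2 [ 0.533 -0.1    0.06 ]
tray [0.587 0.242 0.028]
tray2 [0.471 0.222 0.028]
```

View pics/crop0.png

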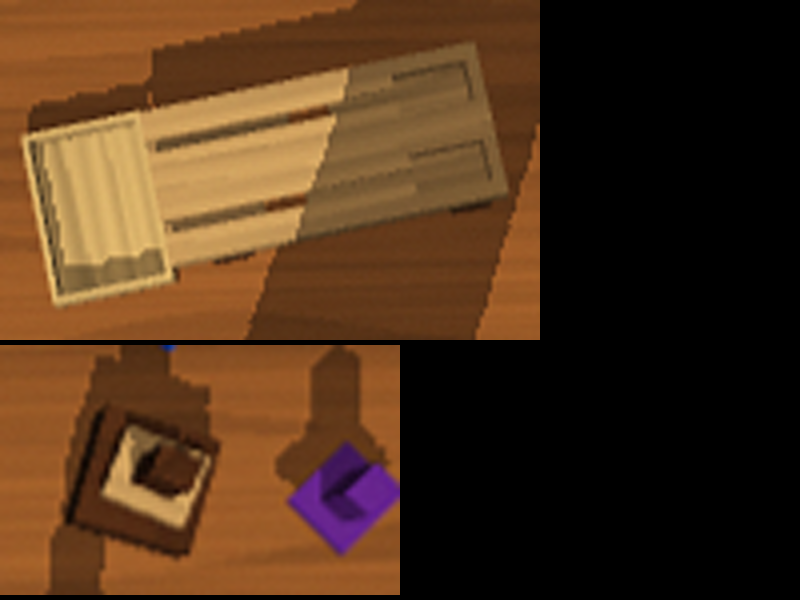

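The crop confirms it: pale collar and dark handle in the dark rest, near (431,215). Cherry blocks show in both slits at mid-lane. Moving above the scraper now.

Emit:
send_rows:
  steps:
    - {"dp": [-52,36,-12]}
    - {"dp": [-103,71,-24]}
    - {"dp": [-154,106,-36]}
    - {"dp": [-206,142,-48]}
    - {"dp": [-257,177,-60]}

```text
invalid input
```

Emit:
send_rows:
  steps:
    - {"dp": [-50,34,0]}
    - {"dp": [-100,70,0]}
    - {"dp": [-124,85,0]}
    - {"dp": [-124,85,0]}

```text
invalid input
```

```bash
cat >> h.py <<'E'
from scipy.spatial.transform import Rotation as Ro
def go(xyz,yaw=None):
    s=r.get_state();R=Ro.from_euler('xyz',s['eef_rot'],degrees=True)
    print('dp',(R.inv().apply(np.array(xyz)-s['tcp_pos'])*1000).round(1),'tcp',s['tcp_pos'].round(4),'rot',s['eef_rot'].round(2),'t',round(s['time_s'],2))
    if yaw is not None:
        y=s['eef_rot'][2]; print('roll',np.deg2rad([-((yaw-y+180)%360-180),-((yaw+180-y+180)%360-180)]).round(4))
E
python3 - <<'E'
from h import *
import pickle
s=r.get_state();print(s['tcp_pos'],s['eef_rot'],s['time_s'],s['joints'].round(1))
w=cap('wrist','w1.png');pickle.dump(w,open('w1.pkl','wb'))
R=cv2.Rodrigues(w['rvec'])[0];print('cam',-R.T@w['tvec'].ravel())
E
```

```text
[ 0.18497152 -0.64872881  0.23970145] [ 1.79912920e+02 -8.77519174e-03 -1.64086945e+02] 0.1 [-57.6  20.6   0.6  -0.  -70.1 -16.5]
cam [ 0.10938263 -0.6699822   0.38359497]
```

View pics/w1.png

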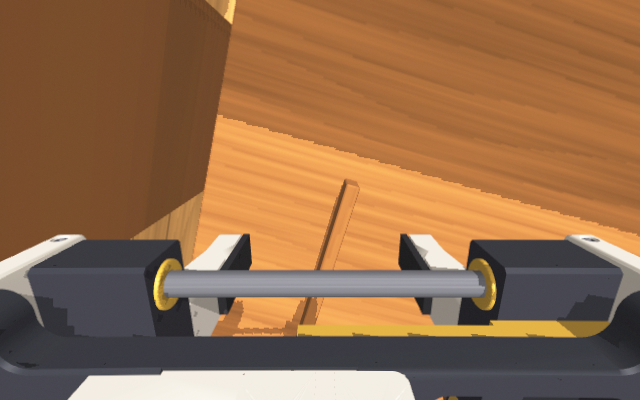

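Nothing moved, because rows need every field. The wrist camera sits on the tool's +x side, with the gripper filling rows 240 and below.

Emit:
send_rows:
  steps:
    - {"dp": [-52,36,-12],"roll": 0,"jaw": 100}
    - {"dp": [-103,71,-24],"roll": 0,"jaw": 100}
    - {"dp": [-154,106,-36],"roll": 0,"jaw": 100}
    - {"dp": [-206,142,-48],"roll": 0,"jaw": 100}
    - {"dp": [-257,177,-60],"roll": 0,"jaw": 100}
  newtons: 40

```text
time_s: 0.78
tcp_pos: [0.3813, -0.4106, 0.2999]
eef_rot: [180.0, 0.0, -164.1]
contact_force: [1.0, -0.3, -0.4]
gripper_width: 0.0879
gripper_force: 0.0
```

```bash
python3 - <<'E'
from h import *
import pickle
a,b=pickle.load(open('init.pkl','rb'))
# rest top corners, from crop
P=ray(a,[(421.4,201.6),(443.4,210),(437.4,232),(413.4,225.4)],.036);print(P.round(3))
for i in range(4):
    d=P[(i+1)%4]-P[i];print(np.hypot(*d[:2]).round(4),np.degrees(np.arctan2(d[1],d[0])).round(1))
# collar: pale mask in rest area
im=a['image'];h=cv2.cvtColor(im,cv2.COLOR_BGR2HSV)
print(h[216,421:436].tolist()); print(h[223,425:440].tolist())
go([.48,-.295,.3])
E
```

```text
[[ 0.527 -0.281  0.036]
 [ 0.501 -0.344  0.036]
 [ 0.437 -0.323  0.036]
 [ 0.458 -0.254  0.036]]
0.0681 -112.7
0.0671 161.6
0.0717 73.1
0.0742 -21.3
[[16, 162, 71], [17, 141, 195], [17, 142, 197], [17, 141, 199], [17, 138, 212], [15, 151, 83], [9, 185, 29], [9, 195, 38], [10, 181, 48], [10, 192, 61], [11, 183, 57], [12, 192, 69], [11, 188, 87], [11, 183, 78], [11, 191, 80]]
[[10, 195, 77], [12, 174, 94], [14, 162, 113], [16, 156, 137], [17, 150, 156], [17, 139, 185], [18, 141, 203], [17, 138, 205], [17, 139, 205], [17, 141, 201], [18, 140, 198], [18, 140, 199], [17, 143, 184], [12, 178, 89], [11, 206, 67]]
dp [-1.266e+02  8.410e+01 -1.000e-01] tcp [ 0.3813 -0.4106  0.2999] rot [ 180.      0.   -164.09] t 0.78
```

Emit:
send_rows:
  steps:
    - {"dp": [-52,23,0],"roll": 0,"jaw": 100}
    - {"dp": [-104,46,0],"roll": 0,"jaw": 100}
    - {"dp": [-156,69,0],"roll": 0,"jaw": 100}
    - {"dp": [-208,92,0],"roll": 0,"jaw": 100}
    - {"dp": [-225,92,0],"roll": 0,"jaw": 100}

```text
time_s: 1.4
tcp_pos: [0.5735, -0.2598, 0.2989]
eef_rot: [180.0, -0.0, -163.9]
contact_force: [-0.3, 0.5, 0.5]
gripper_width: 0.0878
gripper_force: 0.0
```

```bash
python3 - <<'E'
from h import *
import pickle
s=r.get_state();print(s['tcp_pos'],s['eef_rot'],s['time_s'],s['joints'].round(1))
w=cap('wrist','w2.png');t=cap('top');pickle.dump((w,t),open('w2.pkl','wb'))
print(proj(w,[[.481,-.3,.036],[.481,-.3,.1]]))
E
```

```text
[ 0.57347428 -0.25977999  0.29885669] [ 1.79963585e+02 -3.33401962e-02 -1.63910469e+02] 1.4 [ -6.6  14.6  -0.1  -0.  -75.3 -67.3]
[[314.19980266  92.65237539]
 [312.2343663   89.34812482]]
```

View pics/w2.png

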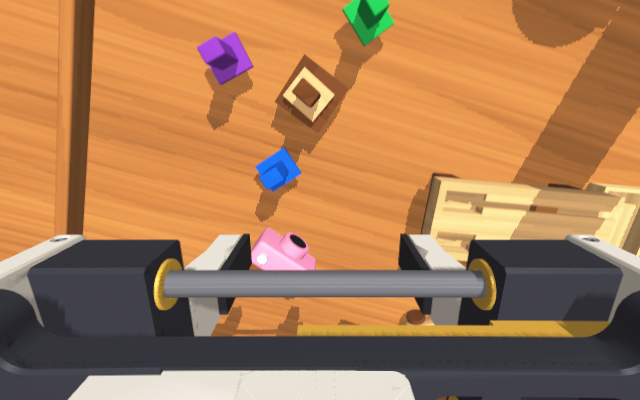

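The scraper is visible: collar around (308,96), handle top around (306,92), with blue (278,170), purple (225,58) and green (368,15) nearby. The track's closed end is at right (430–640,180–260).

```bash
python3 - <<'E'
from h import *
import pickle
w,t=pickle.load(open('w2.pkl','rb'))
def rep(name,m,z,off=(0,0)):
    cs=cv2.findContours(m,cv2.RETR_EXTERNAL,cv2.CHAIN_APPROX_NONE)[0]
    c=max(cs,key=cv2.contourArea).reshape(-1,2)+np.array(off)
    W=ray(w,c,z)[:,:2]*1000
    (cx,cy),(a,b),th=cv2.minAreaRect(W.astype(np.float32))
    print(name,round(cx,1),round(cy,1),'w',round(a,1),'h',round(b,1),'ang of w',round(th,1))
x0,y0=265,45
im=w['image'][y0:150,x0:355];h=cv2.cvtColor(im,cv2.COLOR_BGR2HSV)
pale=((h[...,1]<160)&(h[...,2]>150)&(h[...,0]>13)).astype(np.uint8)
pale=cv2.morphologyEx(pale,cv2.MORPH_OPEN,np.ones((3,3),np.uint8))
rep('collar',pale,.044,(x0,y0))
k=cv2.resize(np.hstack([im,cv2.cvtColor(pale*255,cv2.COLOR_GRAY2BGR)]),None,fx=4,fy=4,interpolation=cv2.INTER_CUBIC)
cv2.imwrite('pics/c2.png',k)
E
```

```text
collar 485.7 -306.2 w 50.9 h 44.9 ang of w 66.1
```

View pics/c2.png

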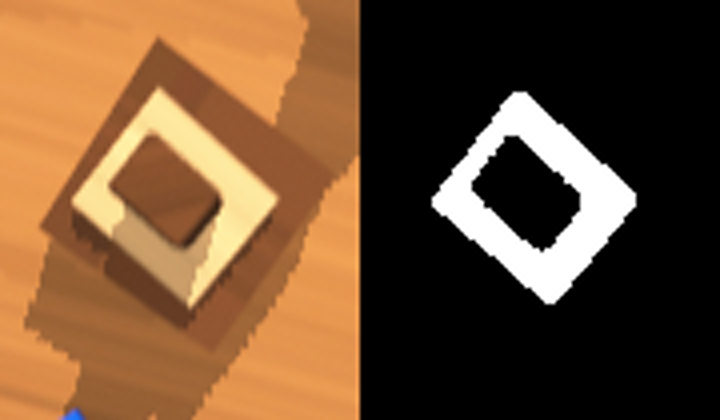

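The collar measures 51 x 45 mm, as it should, with its long axis at 66°.

```bash
python3 - <<'E'
from h import *
import pickle
w,t=pickle.load(open('w2.pkl','rb'))
print('handle top',ray(w,[(307,92.5)],.1)[0].round(4))
go([.4857,-.306,.2],156.1)
# track from initial top: slit dark lines & outline
a,b=pickle.load(open('init.pkl','rb'))
# crop scale 4: corners of deck in top image (px = 235+x/4, 150+y/4)
q=lambda x,y:(235+x/4,150+y/4)
P=ray(a,[q(473,42),q(507,193),q(140,113),q(172,273),],.06);print(P.round(4))
S=ray(a,[q(155,147),q(330,108),q(170,227),q(305,197)],.06);print('slits',S.round(4))
T=ray(a,[q(22,135),q(55,305),q(138,113),q(172,283)],.028);print('tray',T.round(4))
B=ray(a,[q(290,122),q(330,111),q(265,208),q(305,199)],.05);print('blocks',B.round(4))
E
```

```text
handle top [ 0.4857 -0.3047  0.1   ]
dp [ 95.9 -19.   98.6] tcp [ 0.5728 -0.2613  0.2985] rot [ 1.7996e+02 -7.0000e-02 -1.6397e+02] t 1.5
roll [ 0.6969 -2.4447]
[[ 0.6496 -0.0842  0.06  ]
 [ 0.538  -0.1049  0.06  ]
 [ 0.6031  0.1592  0.06  ]
 [ 0.4861  0.1375  0.06  ]]
slits [[0.5779 0.1486 0.06  ]
 [0.6034 0.0213 0.06  ]
 [0.5193 0.1385 0.06  ]
 [0.5387 0.0409 0.06  ]]
tray [[0.5943 0.2496 0.028 ]
 [0.4678 0.2259 0.028 ]
 [0.6087 0.1637 0.028 ]
 [0.4818 0.1401 0.028 ]]
blocks [[0.5955 0.0507 0.05  ]
 [0.6029 0.0213 0.05  ]
 [0.5326 0.0702 0.05  ]
 [0.5385 0.0411 0.05  ]]
```

Emit:
send_rows:
  steps:
    - {"dp": [24,-5,20],"roll": 0.175,"jaw": 100}
    - {"dp": [48,-10,40],"roll": 0.35,"jaw": 100}
    - {"dp": [72,-15,60],"roll": 0.525,"jaw": 100}
    - {"dp": [96,-19,100],"roll": 0.697,"jaw": 100}
    - {"dp": [96,-19,140],"roll": 0.697,"jaw": 100}

```text
time_s: 2.12
tcp_pos: [0.4819, -0.3083, 0.1593]
eef_rot: [180.0, 0.1, 155.7]
contact_force: [0.3, 1.2, -0.4]
gripper_width: 0.0878
gripper_force: 0.0
```

```bash
python3 - <<'E'
from h import *
go([.4857,-.3055,.071],156.1)
E
```

```text
dp [-2.2  4.1 88.3] tcp [ 0.4819 -0.3083  0.1593] rot [1.7998e+02 6.0000e-02 1.5568e+02] t 2.12
roll [-0.0074  3.1342]
```

Emit:
send_rows:
  steps:
    - {"dp": [0,0,40],"roll": 0,"jaw": 100}
    - {"dp": [0,0,40],"roll": 0,"jaw": 100}

```text
time_s: 2.38
tcp_pos: [0.4813, -0.307, 0.1172]
eef_rot: [-180.0, -0.3, 155.9]
contact_force: [0.6, 0.6, -0.5]
gripper_width: 0.0879
gripper_force: 0.0
```

```bash
python3 - <<'E'
from h import *
go([.4857,-.3055,.071],156.1)
E
```

```text
dp [-3.7  3.2 46.2] tcp [ 0.4813 -0.307   0.1172] rot [-179.96   -0.34  155.87] t 2.38
roll [-0.004   3.1376]
```

Emit:
send_rows:
  steps:
    - {"dp": [-4,3,15],"roll": 0,"jaw": 100}
    - {"dp": [-4,3,45],"roll": 0,"jaw": 100}
    - {"dp": [-4,3,46],"roll": 0,"jaw": 100}

```text
time_s: 2.75
tcp_pos: [0.4888, -0.3055, 0.0728]
eef_rot: [-180.0, -0.1, 156.0]
contact_force: [0.9, 0.2, 1.3]
gripper_width: 0.0878
gripper_force: 0.0
```

```bash
python3 - <<'E'
from h import *
go([.4857,-.3055,.071],156.1); print(r.get_state()['contact_force'])
E
```

```text
dp [ 2.8 -1.2  1.8] tcp [ 0.4888 -0.3055  0.0728] rot [-1.7999e+02 -1.1000e-01  1.5597e+02] t 2.75
roll [-2.2000e-03  3.1393e+00]
[0.88539844 0.20225127 1.32543307]
```

Emit:
send_rows:
  steps:
    - {"dp": [2,-1,1],"roll": 0,"jaw": 20}
    - {"dp": [2,-1,1],"roll": 0,"jaw": 10}
    - {"dp": [2,-1,1],"roll": 0,"jaw": 0}
    - {"dp": [2,-1,1],"roll": 0,"jaw": 0}
    - {"dp": [2,-1,1],"roll": 0,"jaw": 0}
  newtons: 60

```text
time_s: 3.38
tcp_pos: [0.4871, -0.3058, 0.0728]
eef_rot: [180.0, 0.0, 156.0]
contact_force: [-0.2, 0.3, 0.4]
gripper_width: 0.0432
gripper_force: 0.0
```

Emit:
send_rows:
  steps:
    - {"dp": [0,0,0],"roll": 0,"jaw": 0}
    - {"dp": [0,0,0],"roll": 0,"jaw": 0}
    - {"dp": [0,0,0],"roll": 0,"jaw": 0}
    - {"dp": [0,0,0],"roll": 0,"jaw": 0}

```text
time_s: 3.88
tcp_pos: [0.4871, -0.3059, 0.0726]
eef_rot: [-180.0, -0.0, 156.0]
contact_force: [-1.2, -0.5, -0.6]
gripper_width: 0.026
gripper_force: 60.0
```

Gripped at 26 mm width, 60 N. Lift, then go to a viewing pose beside the track.

Emit:
send_rows:
  steps:
    - {"dp": [0,0,-20],"roll": 0,"jaw": 0}
    - {"dp": [0,0,-60],"roll": 0,"jaw": 0}
    - {"dp": [0,0,-120],"roll": 0,"jaw": 0}
    - {"dp": [0,0,-175],"roll": 0,"jaw": 0}
    - {"dp": [0,0,-175],"roll": 0,"jaw": 0}

```text
time_s: 4.5
tcp_pos: [0.4892, -0.3067, 0.2526]
eef_rot: [180.0, 0.5, 156.0]
contact_force: [-0.3, 0.3, -2.7]
gripper_width: 0.0257
gripper_force: 60.0
```

```bash
python3 - <<'E'
from h import *
go([.652,.043,.25],-169.2);print(r.get_state()['contact_force'],r.get_state()['gripper_width'])
E
```

```text
dp [ -6.6 385.7   2.9] tcp [ 0.4892 -0.3067  0.2526] rot [179.96   0.5  156.01] t 4.5
roll [-0.6073  2.5343]
[-0.27130452  0.34196009 -2.68499206] 0.025708261995642898
```

Emit:
send_rows:
  steps:
    - {"dp": [-1,62,0],"roll": -0.13,"jaw": 0}
    - {"dp": [-2,124,0],"roll": -0.26,"jaw": 0}
    - {"dp": [-4,186,0],"roll": -0.39,"jaw": 0}
    - {"dp": [-5,248,0],"roll": -0.52,"jaw": 0}
    - {"dp": [-6,310,0],"roll": -0.607,"jaw": 0}

```text
time_s: 5.12
tcp_pos: [0.6187, -0.0231, 0.2462]
eef_rot: [180.0, -0.1, -169.0]
contact_force: [1.3, -1.8, -1.8]
gripper_width: 0.0258
gripper_force: 60.0
```

```bash
python3 - <<'E'
from h import *
go([.652,.043,.25],-169.2);print(r.get_state()['joints'])
E
```

```text
dp [-45.3  58.6  -3.8] tcp [ 0.6187 -0.0231  0.2462] rot [ 1.7998e+02 -1.0000e-01 -1.6904e+02] t 5.12
roll [ 2.7000e-03 -3.1389e+00]
[ 1.58940671e+01  1.51923178e+01 -6.18973082e+00 -2.77735622e-02
 -6.87149420e+01 -9.49274854e+01]
```

Emit:
send_rows:
  steps:
    - {"dp": [-23,30,0],"roll": 0,"jaw": 0}
    - {"dp": [-45,58,0],"roll": 0,"jaw": 0}
    - {"dp": [-45,58,0],"roll": 0,"jaw": 0}
    - {"dp": [-45,58,0],"roll": 0,"jaw": 0}

```text
time_s: 5.62
tcp_pos: [0.6514, 0.0401, 0.2462]
eef_rot: [-180.0, -0.1, -169.2]
contact_force: [0.1, 0.1, -0.7]
gripper_width: 0.0259
gripper_force: 60.0
```

```bash
python3 - <<'E'
from h import *
import pickle
s=r.get_state();print(s['tcp_pos'],s['eef_rot'],s['time_s'])
w=cap('wrist','w3.png');t=cap('top');pickle.dump((w,t),open('w3.pkl','wb'))
E
```

```text
[0.65142764 0.04013695 0.24619946] [-1.79996205e+02 -1.28526162e-01 -1.69230061e+02] 5.625
```

View pics/w3.png

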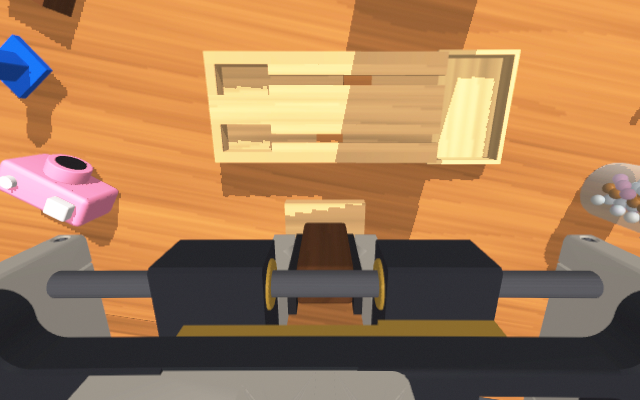

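The wrist view shows the track with pockets at left (268,78) and (246,138). Block_a is at (357,78) in the upper (left) lane and block_b at (330,137) in the lower (right) lane. The tray is at right, and the held scraper's collar is at (325,215).

```bash
python3 - <<'E'
from h import *
import pickle
w,t=pickle.load(open('w3.pkl','rb'))
g=cv2.cvtColor(w['image'],cv2.COLOR_BGR2GRAY)
for x in (240,300,320,345,400,420):
    print(x,g[60:165,x].tolist())
for y in (80,138): print('row',y,g[y,200:290].tolist())
E
```

```text
240 [227, 226, 226, 217, 135, 111, 119, 149, 159, 157, 155, 156, 156, 155, 153, 152, 151, 150, 156, 162, 165, 164, 164, 162, 162, 164, 214, 217, 216, 221, 226, 230, 230, 231, 231, 230, 230, 228, 227, 226, 228, 231, 232, 231, 232, 233, 235, 237, 238, 238, 238, 238, 235, 233, 232, 232, 232, 232, 230, 228, 226, 224, 223, 228, 196, 177, 173, 169, 168, 167, 171, 175, 179, 179, 175, 169, 162, 157, 156, 157, 212, 221, 221, 219, 216, 214, 209, 212, 215, 209, 206, 209, 224, 226, 226, 225, 226, 226, 226, 226, 226, 226, 191, 130, 114]
300 [225, 226, 226, 226, 232, 236, 236, 237, 238, 238, 238, 237, 234, 232, 210, 128, 157, 162, 164, 162, 161, 162, 162, 163, 161, 233, 235, 237, 237, 238, 238, 238, 235, 233, 232, 232, 231, 230, 227, 225, 227, 230, 234, 238, 240, 238, 236, 236, 236, 236, 237, 236, 234, 232, 232, 230, 231, 230, 229, 226, 224, 225, 229, 230, 232, 235, 235, 237, 237, 238, 237, 234, 232, 224, 179, 155, 148, 143, 141, 150, 157, 160, 197, 229, 235, 236, 237, 237, 238, 235, 232, 232, 226, 225, 225, 225, 225, 225, 224, 225, 225, 225, 193, 141, 122]
320 [225, 225, 225, 227, 234, 237, 237, 
[... 2296 characters left out ...]
, 165, 163, 165, 164, 164, 164, 163, 164, 163, 163, 164, 164, 163, 164, 165, 164, 164, 164, 164, 163, 164, 165, 163, 163, 164, 164, 163, 164, 163, 163, 163, 163, 162, 163, 162, 162, 163, 161, 163, 162, 162, 163, 162, 161, 161, 163, 162, 162]
row 138 [176, 175, 174, 175, 173, 173, 173, 174, 175, 174, 175, 178, 199, 225, 224, 225, 225, 225, 225, 225, 223, 199, 132, 138, 137, 135, 128, 111, 148, 158, 159, 158, 157, 158, 158, 156, 156, 157, 156, 156, 156, 157, 156, 154, 154, 153, 154, 154, 154, 154, 154, 153, 153, 152, 152, 152, 151, 150, 150, 151, 150, 150, 151, 150, 148, 149, 149, 148, 147, 148, 146, 147, 147, 147, 147, 146, 145, 147, 145, 144, 144, 144, 145, 144, 144, 144, 144, 144, 144, 144]
```

```bash
python3 - <<'E'
from h import *
import pickle
w,t=pickle.load(open('w3.pkl','rb'))
R=cv2.Rodrigues(w['rvec'])[0];C=-R.T@w['tvec'].ravel();print('cam',C.round(4),'nadir',proj(w,[[C[0],C[1],.06]]))
L=lambda pts:ray(w,pts,.06)[:,:2]*1000
# direction from upper slit edge & lower
for y1,y2,n in [(74.25,74.4,'U top'),(84.5,84.6,'U bot'),(133.8,134.0,'L top'),(142,142.5,'L bot')]:
    p=L([(300,y1),(420,y2)]);d=p[1]-p[0];print(n,p.round(1).tolist(),np.degrees(np.arctan2(d[1],d[0])).round(2))
ang=np.radians(100.8);u=np.array([np.cos(ang),np.sin(ang)]);v=np.array([u[1],-u[0]])
for n,q in [('Utop',(320,74.3)),('Ubot',(320,84.55)),('Ltop',(320,133.8)),('Lbot',(320,142)),('pkU top',(240,63.2)),('pkU bot',(240,85.5)),('pkL top',(240,124)),('pkL bot',(240,139.4)),('deck bot',(300,162.2)),('U end wall',(215.2,80)),('L end wall',(221.2,138))]:
    p=L([q])[0];print(n,p.round(1),'x',(p@v).round(1),'y',(p@u).round(1))
# blocks by cherry colour
h=cv2.cvtColor(w['image'],cv2.COLOR_BGR2HSV)
for rr in (79,138):
    print(rr,[(x,h[rr,x].tolist()) for x in range(300,390,3)])
# collar bottom/top edges of held scraper
g=cv2.cvtColor(w['image'],cv2.COLOR_BGR2GRAY)
print(g[215,275:375].tolist()); print(g[190:225,290].tolist())
E
```

```text
cam [0.5744 0.026  0.3902] nadir [[324.76433164 110.51927651]]
U top [[543.9, -6.0], [520.9, 116.4]] 100.67
U bot [[553.7, -4.4], [530.4, 119.2]] 100.7
L top [[603.6, 3.9], [579.2, 133.4]] 100.68
L bot [[612.4, 5.3], [588.0, 136.0]] 100.54
Utop [540.1  14.4] x 533.2 y -87.0
Ubot [549.8  16.3] x 543.1 y -87.1
Ltop [599.5  25.5] x 593.6 y -87.3
Lbot [608.2  27.1] x 602.5 y -87.3
pkU top [545.2 -68.2] x 522.8 y -169.1
pkU bot [566.6 -66. ] x 544.2 y -171.0
pkL top [605.6 -61.9] x 583.3 y -174.3
pkL bot [622.  -60.2] x 599.7 y -175.7
deck bot [634.6   9. ] x 625.0 y -110.0
U end wall [566.1 -91.9] x 538.9 y -196.3
L end wall [624.4 -80.6] x 598.2 y -196.2
79 [(300, [16, 125, 200]), (303, [16, 124, 200]), (306, [16, 126, 201]), (309, [16, 124, 199]), (312, [16, 126, 199]), (315, [16, 124, 198]), (318, [17, 124, 198]), (321, [17, 124, 198]), (324, [16, 124, 199]), (327, [16, 124, 198]), (330, [17, 124, 198]), (333, [17, 123, 197]), (336, [16, 122, 199]), (339, [17, 124, 198]), (342, [16, 122, 198]), (345, [13, 167, 174]), (348, [13, 167, 174]), (351, [13, 170, 175]), (354, [13, 165, 176]),
[... 925 characters left out ...]
 (387, [16, 121, 175])]
[175, 175, 174, 175, 175, 175, 174, 173, 174, 174, 193, 194, 194, 194, 195, 229, 230, 230, 230, 231, 178, 172, 173, 172, 173, 172, 172, 172, 172, 172, 172, 173, 173, 173, 172, 173, 173, 172, 171, 172, 172, 172, 173, 172, 173, 173, 173, 173, 173, 173, 172, 173, 174, 174, 173, 173, 173, 173, 173, 173, 173, 173, 173, 172, 173, 172, 174, 173, 172, 172, 173, 173, 173, 173, 172, 173, 174, 174, 174, 174, 174, 173, 173, 173, 173, 173, 173, 174, 174, 175, 124, 117, 117, 117, 118, 118, 117, 118, 117, 118]
[114, 117, 119, 118, 117, 116, 114, 157, 165, 170, 182, 184, 184, 207, 222, 228, 231, 232, 232, 233, 233, 232, 232, 232, 232, 229, 191, 170, 167, 165, 162, 165, 167, 169, 173]
```

```bash
python3 - <<'E'
from h import *
import pickle
w,t=pickle.load(open('w3.pkl','rb'))
T=np.array([.65142764,.04013695,.24619946]);R=Ro.from_euler('xyz',[180,-.13,-169.23],degrees=True)
img=w['image']
g=cv2.cvtColor(img,cv2.COLOR_BGR2GRAY)
for x in (300,325,350): print(x,g[192:210,x].tolist())
for z in (.2175,.2095):
  print(z,(R.inv().apply(ray(w,[(284.5,215),(289.5,215),(364.5,215)],z)-T)*1000).round(1).tolist(),
   (R.inv().apply(ray(w,[(300,200),(325,200),(350,200)],z)-T)*1000).round(1).tolist())
u=np.array([-.1857,.9826]);v=np.array([.9826,.1857])
for n,q in [('a',[(343.5,79),(370.5,79)]),('b',[(316.5,138),(342.3,138)])]:
    p=ray(w,q,.05)[:,:2]*1000;print(n,(p@u+81.2).round(1))
print(g[221:232,320].tolist())
E
```

```text
300 [116, 117, 120, 118, 159, 167, 167, 173, 183, 184, 184, 207, 223, 228, 232, 232, 232, 233]
325 [116, 115, 117, 118, 117, 117, 118, 146, 178, 184, 184, 207, 223, 229, 231, 232, 233, 234]
350 [120, 122, 125, 123, 119, 117, 117, 144, 177, 184, 184, 207, 181, 169, 174, 176, 177, 178]
0.2175 [[15.8, -24.5, 28.7], [15.8, -21.4, 28.7], [15.9, 25.4, 28.7]] [[25.6, -14.6, 28.8], [25.6, 0.7, 28.8], [25.6, 16.1, 28.8]]
0.2095 [[12.9, -25.7, 36.7], [12.9, -22.4, 36.7], [13.0, 26.5, 36.7]] [[23.2, -15.3, 36.8], [23.2, 0.7, 36.8], [23.2, 16.8, 36.8]]
a [20.2 49.2]
b [-9.2 20.1]
[165, 126, 70, 49, 49, 50, 50, 49, 50, 49, 51]
```

```bash
cat >> h.py <<'E'
U=np.array([-.1857,.9826]);V=np.array([.9826,.1857])
def tw(x,y,z):  # TCP world for scraper centre at track x,y (mm), TCP z
    p=((568.3+x+1.3)*V+(-81.2+y)*U)/1000; return [p[0],p[1],z]
def where():
    s=r.get_state();p=s['tcp_pos'][:2]*1000
    print('track x',round(p@V-569.6,1),'y',round(p@U+81.2,1),'z',s['tcp_pos'][2].round(4),'F track',(s['contact_force'][:2]@V).round(1),(s['contact_force'][:2]@U).round(1),s['contact_force'][2].round(1),'yaw',s['eef_rot'].round(1),'t',round(s['time_s'],2),'grip',s['gripper_width'].round(4))
E
python3 - <<'E'
from h import *
where();go(tw(30,-87.5,.14),-169.3)
E
```

```text
Traceback (most recent call last):
  File "h.py", line 26, in where
    print('track x',round(p@V-569.6,1),'y',round(p@U+81.2,1),'z',s['tcp_pos'][2].round(4),'F track',(s['contact_force'][:2]@V).round(1),(s['contact_force'][:2]@U).round(1),s['contact_force'][2].round(1),'yaw',s['eef_rot'].round(1),'t',round(s['time_s'],2),'grip',s['gripper_width'].round(4))
                                                                                                                                                                                                                                                                       ^^^^^^^^^^^^^^^^^^^^^^^^
AttributeError: 'float' object has no attribute 'round'
```

```bash
sed -i "s/s\['gripper_width'\].round(4)/round(s['gripper_width'],4)/" h.py
python3 - <<'E'
from h import *
where();go(tw(30,-87.5,.14),-169.3)
E
```

```text
track x 77.9 y -1.0 z 0.2471 F track 0.1 0.3 -1.1 yaw [-1.800e+02 -1.000e-01 -1.693e+02] t 5.72 grip 0.0259
dp [ 47.9 -86.5 107.1] tcp [0.6515 0.0395 0.2471] rot [-1.8000e+02 -5.0000e-02 -1.6928e+02] t 5.72
roll [ 3.0000e-04 -3.1413e+00]
```

Emit:
send_rows:
  steps:
    - {"dp": [24,-43,20],"roll": 0,"jaw": 0}
    - {"dp": [48,-87,50],"roll": 0,"jaw": 0}
    - {"dp": [48,-87,100],"roll": 0,"jaw": 0}
    - {"dp": [48,-87,107],"roll": 0,"jaw": 0}
    - {"dp": [48,-87,107],"roll": 0,"jaw": 0}

```text
time_s: 6.35
tcp_pos: [0.6217, -0.0544, 0.1415]
eef_rot: [-180.0, 0.0, -169.2]
contact_force: [-0.2, 0.4, -0.8]
gripper_width: 0.0255
gripper_force: 60.0
```

```bash
python3 - <<'E'
from h import *
where();go(tw(30,-87.5,.0975),-169.3)
E
```

```text
track x 31.2 y -87.7 z 0.1415 F track -0.1 0.4 -0.8 yaw [-180.     0.  -169.2] t 6.35 grip 0.0255
dp [ 1.2  0.2 44. ] tcp [ 0.6217 -0.0544  0.1415] rot [-1.7997e+02  2.0000e-02 -1.6923e+02] t 6.35
roll [ 1.2000e-03 -3.1404e+00]
```

Emit:
send_rows:
  steps:
    - {"dp": [1,0,15],"roll": 0,"jaw": 0}
    - {"dp": [1,0,30],"roll": 0,"jaw": 0}
    - {"dp": [1,0,40],"roll": 0,"jaw": 0}
    - {"dp": [1,0,43],"roll": 0,"jaw": 0}
    - {"dp": [1,0,43],"roll": 0,"jaw": 0}

```text
time_s: 6.98
tcp_pos: [0.6203, -0.0543, 0.0975]
eef_rot: [-180.0, -0.0, -169.2]
contact_force: [0.3, 0.8, -1.3]
gripper_width: 0.0258
gripper_force: 60.0
```

```bash
python3 - <<'E'
from h import *
where()
E
```

```text
track x 29.9 y -87.3 z 0.0975 F track 0.4 0.7 -1.3 yaw [-180.    -0.  -169.2] t 6.97 grip 0.0258
```

Emit:
send_rows:
  steps:
    - {"dp": [0,10,0],"roll": 0,"jaw": 0}
    - {"dp": [0,20,0],"roll": 0,"jaw": 0}
    - {"dp": [0,28,0],"roll": 0,"jaw": 0}
    - {"dp": [0,36,0],"roll": 0,"jaw": 0}
    - {"dp": [0,44,0],"roll": 0,"jaw": 0}

```text
time_s: 7.6
tcp_pos: [0.6119, -0.0105, 0.0976]
eef_rot: [180.0, 0.0, -169.2]
contact_force: [1.0, -0.4, -0.6]
gripper_width: 0.0256
gripper_force: 60.0
```

```bash
python3 - <<'E'
from h import *
where()
E
```

```text
track x 29.7 y -42.7 z 0.0976 F track 0.9 -0.6 -0.6 yaw [ 180.     0.  -169.2] t 7.6 grip 0.0256
```

The scraper entered the slit cleanly. Now I'll feel for block_b, with contact expected near y=-16.

Emit:
send_rows:
  steps:
    - {"dp": [0,10,0],"roll": 0,"jaw": 0}
    - {"dp": [0,20,0],"roll": 0,"jaw": 0}
    - {"dp": [0,25,0],"roll": 0,"jaw": 0}
    - {"dp": [0,30,0],"roll": 0,"jaw": 0}
    - {"dp": [0,34,0],"roll": 0,"jaw": 0}

```text
time_s: 8.22
tcp_pos: [0.6056, 0.0225, 0.0976]
eef_rot: [-180.0, -0.0, -169.2]
contact_force: [-0.0, -0.7, -0.8]
gripper_width: 0.0257
gripper_force: 60.0
```

```bash
python3 - <<'E'
from h import *
where()
E
```

```text
track x 29.7 y -9.2 z 0.0976 F track -0.2 -0.6 -0.8 yaw [-180.    -0.  -169.2] t 8.22 grip 0.0257
```

Emit:
send_rows:
  steps:
    - {"dp": [0,4,0],"roll": 0,"jaw": 0}
    - {"dp": [0,8,0],"roll": 0,"jaw": 0}
    - {"dp": [0,12,0],"roll": 0,"jaw": 0}

```text
time_s: 8.6
tcp_pos: [0.6034, 0.0343, 0.0976]
eef_rot: [180.0, 0.0, -169.2]
contact_force: [1.1, 0.2, -1.1]
gripper_width: 0.0258
gripper_force: 60.0
```

```bash
python3 - <<'E'
from h import *
where()
import pickle
w=cap('wrist');h=cv2.cvtColor(w['image'],cv2.COLOR_BGR2HSV)
R=cv2.Rodrigues(w['rvec'])[0]
m=(cv2.inRange(h,(10,145,100),(14,200,220)))
for x in (30,-30):
    P=np.array([[*((568.3+x)*V+(-81.2+y)*U)/1000,.05] for y in range(-20,110,2)])
    q=proj(w,P);o=[]
    for yy,(a,b) in zip(range(-20,110,2),q):
        a,b=int(round(a)),int(round(b))
        if 0<=a<640 and 0<=b<400: o.append((yy,h[b,a].tolist()))
    print(x,o)
cv2.imwrite('pics/w4.png',w['image'])
E
```

```text
track x 29.6 y 2.8 z 0.0976 F track 1.1 -0.0 -1.1 yaw [ 180.     0.  -169.2] t 8.6 grip 0.0258
30 [(-20, [23, 98, 253]), (-18, [23, 98, 253]), (-16, [23, 98, 253]), (-14, [23, 98, 253]), (-12, [22, 107, 250]), (-10, [12, 168, 100]), (-8, [11, 167, 101]), (-6, [12, 173, 109]), (-4, [12, 168, 109]), (-2, [12, 167, 107]), (0, [12, 169, 101]), (2, [12, 171, 97]), (4, [11, 167, 101]), (6, [12, 172, 108]), (8, [11, 167, 107]), (10, [12, 168, 108]), (12, [11, 166, 106]), (14, [12, 169, 101]), (16, [11, 167, 101]), (18, [22, 100, 252]), (20, [22, 104, 251]), (22, [22, 104, 251]), (24, [22, 104, 251]), (26, [22, 103, 251]), (28, [22, 104, 251]), (30, [22, 104, 251]), (32, [13, 167, 156]), (34, [14, 166, 155]), (36, [13, 166, 157]), (38, [13, 168, 158]), (40, [14, 156, 160]), (42, [16, 126, 174]), (44, [17, 125, 174]), (46, [17, 125, 174]), (48, [17, 123, 174]), (50, [17, 124, 173]), (52, [16, 124, 173]), (54, [16, 124, 173]), (56, [16, 123, 174]), (58, [16, 125, 173]), (60, [16, 124, 160]), (62, [16, 123, 159]), (64, [16, 124, 160]), (66, [16, 124, 160]), (68, [17, 123, 159]), (70, [17, 121, 
[... 1170 characters left out ...]
, 167, 157]), (48, [14, 167, 157]), (50, [14, 150, 165]), (52, [16, 123, 184]), (54, [16, 123, 184]), (56, [16, 124, 183]), (58, [16, 124, 183]), (60, [16, 125, 184]), (62, [16, 125, 184]), (64, [16, 126, 186]), (66, [16, 124, 185]), (68, [16, 125, 185]), (70, [16, 125, 184]), (72, [17, 123, 184]), (74, [16, 123, 184]), (76, [16, 123, 184]), (78, [17, 125, 183]), (80, [17, 125, 183]), (82, [17, 124, 183]), (84, [17, 124, 183]), (86, [17, 124, 185]), (88, [17, 123, 184]), (90, [17, 124, 183]), (92, [16, 123, 183]), (94, [16, 123, 184]), (96, [17, 124, 183]), (98, [17, 124, 183]), (100, [17, 125, 183]), (102, [17, 125, 183]), (104, [17, 125, 183]), (106, [17, 124, 183]), (108, [17, 125, 182])]
```

Block_b moved about 20 mm (front edge now at y≈41) with no force, so it is free and block_a is the wedged one. Retract and change lanes.

Emit:
send_rows:
  steps:
    - {"dp": [0,-20,0],"roll": 0,"jaw": 0}
    - {"dp": [0,-45,0],"roll": 0,"jaw": 0}
    - {"dp": [0,-70,0],"roll": 0,"jaw": 0}
    - {"dp": [0,-90,0],"roll": 0,"jaw": 0}
    - {"dp": [0,-90,0],"roll": 0,"jaw": 0}

```text
time_s: 9.28
tcp_pos: [0.6203, -0.0561, 0.0974]
eef_rot: [-180.0, -0.0, -169.4]
contact_force: [0.1, 0.3, -0.8]
gripper_width: 0.0259
gripper_force: 60.0
```

```bash
python3 - <<'E'
from h import *
where()
E
```

```text
track x 29.4 y -89.2 z 0.0974 F track 0.2 0.2 -0.8 yaw [-180.    -0.  -169.4] t 9.28 grip 0.0259
```

Emit:
send_rows:
  steps:
    - {"dp": [0,0,-20],"roll": 0,"jaw": 0}
    - {"dp": [0,1,-42],"roll": 0,"jaw": 0}
    - {"dp": [30,1,-42],"roll": 0,"jaw": 0}
    - {"dp": [60,1,-42],"roll": 0,"jaw": 0}
    - {"dp": [60,1,-42],"roll": 0,"jaw": 0}

```text
time_s: 9.9
tcp_pos: [0.5593, -0.0646, 0.1399]
eef_rot: [180.0, -0.0, -169.2]
contact_force: [0.6, -0.6, -1.4]
gripper_width: 0.0258
gripper_force: 60.0
```

Emit:
send_rows:
  steps:
    - {"dp": [0,0,0],"roll": 0,"jaw": 0}
    - {"dp": [0,0,0],"roll": 0,"jaw": 0}

```text
time_s: 10.15
tcp_pos: [0.5618, -0.0643, 0.1395]
eef_rot: [-180.0, 0.0, -169.2]
contact_force: [-0.7, -1.2, -1.2]
gripper_width: 0.0258
gripper_force: 60.0
```

```bash
python3 - <<'E'
from h import *
where();go(tw(-30,-87.5,.0975),-169.3)
E
```

```text
track x -29.5 y -86.3 z 0.1395 F track -0.9 -1.0 -1.2 yaw [-180.     0.  -169.2] t 10.15 grip 0.0258
dp [ 0.5 -1.2 42. ] tcp [ 0.5618 -0.0643  0.1395] rot [-1.8000e+02  1.0000e-02 -1.6923e+02] t 10.15
roll [ 1.3000e-03 -3.1403e+00]
```

Emit:
send_rows:
  steps:
    - {"dp": [0.5,-1,15],"roll": 0,"jaw": 0}
    - {"dp": [0.5,-1,30],"roll": 0,"jaw": 0}
    - {"dp": [0.5,-1,40],"roll": 0,"jaw": 0}
    - {"dp": [0.5,-1,42],"roll": 0,"jaw": 0}
    - {"dp": [0.5,-1,42],"roll": 0,"jaw": 0}

```text
time_s: 10.78
tcp_pos: [0.5608, -0.0656, 0.0974]
eef_rot: [-180.0, -0.0, -169.2]
contact_force: [-0.1, -0.5, -1.7]
gripper_width: 0.0259
gripper_force: 60.0
```

```bash
python3 - <<'E'
from h import *
where()
E
```

```text
track x -30.7 y -87.4 z 0.0974 F track -0.2 -0.5 -1.7 yaw [-180.    -0.  -169.2] t 10.78 grip 0.0259
```

Next: forward to y≈-43, then on to first contact near y=+12.

Emit:
send_rows:
  steps:
    - {"dp": [-0.5,10,0],"roll": 0,"jaw": 0}
    - {"dp": [-0.5,20,0],"roll": 0,"jaw": 0}
    - {"dp": [-0.5,28,0],"roll": 0,"jaw": 0}
    - {"dp": [-0.5,36,0],"roll": 0,"jaw": 0}
    - {"dp": [-0.5,46,0],"roll": 0,"jaw": 0}

```text
time_s: 11.4
tcp_pos: [0.5526, -0.0197, 0.0976]
eef_rot: [180.0, 0.0, -169.2]
contact_force: [0.3, -0.1, -1.8]
gripper_width: 0.0256
gripper_force: 60.0
```

```bash
python3 - <<'E'
from h import *
where()
E
```

```text
track x -30.3 y -40.8 z 0.0976 F track 0.3 -0.1 -1.8 yaw [ 180.     0.  -169.2] t 11.4 grip 0.0256
```

Emit:
send_rows:
  steps:
    - {"dp": [0,15,0],"roll": 0,"jaw": 0}
    - {"dp": [0,30,0],"roll": 0,"jaw": 0}
    - {"dp": [0,42,0],"roll": 0,"jaw": 0}
    - {"dp": [0,52,0],"roll": 0,"jaw": 0}
    - {"dp": [0,60,0],"roll": 0,"jaw": 0}

```text
time_s: 12.02
tcp_pos: [0.5416, 0.0381, 0.0978]
eef_rot: [-179.9, -0.0, -169.2]
contact_force: [2.8, -9.3, -1.3]
gripper_width: 0.0254
gripper_force: 60.0
```

```bash
python3 - <<'E'
from h import *
where()
E
```

```text
track x -30.4 y 18.1 z 0.0978 F track 1.0 -9.7 -1.3 yaw [-179.9   -0.  -169.2] t 12.03 grip 0.0254
```

About 10 N of resistance while moving, so block_a is wedged. Keep pushing.

Emit:
send_rows:
  steps:
    - {"dp": [0,10,0],"roll": 0,"jaw": 0}
    - {"dp": [0,20,0],"roll": 0,"jaw": 0}
    - {"dp": [0,30,0],"roll": 0,"jaw": 0}
    - {"dp": [0,40,0],"roll": 0,"jaw": 0}
    - {"dp": [0,50,0],"roll": 0,"jaw": 0}

```text
time_s: 12.65
tcp_pos: [0.5324, 0.0865, 0.0978]
eef_rot: [-179.9, -0.0, -169.2]
contact_force: [4.7, -9.3, -0.7]
gripper_width: 0.0255
gripper_force: 60.0
```

```bash
python3 - <<'E'
from h import *
where()
E
```

```text
track x -30.4 y 67.3 z 0.0978 F track 2.9 -10.0 -0.7 yaw [-179.9   -0.  -169.2] t 12.65 grip 0.0255
```

Emit:
send_rows:
  steps:
    - {"dp": [0,10,0],"roll": 0,"jaw": 0}
    - {"dp": [0,20,0],"roll": 0,"jaw": 0}
    - {"dp": [0,30,0],"roll": 0,"jaw": 0}
    - {"dp": [0,40,0],"roll": 0,"jaw": 0}
    - {"dp": [0,50,0],"roll": 0,"jaw": 0}

```text
time_s: 13.28
tcp_pos: [0.523, 0.1355, 0.0977]
eef_rot: [-179.8, -0.0, -169.2]
contact_force: [3.5, -8.8, -2.0]
gripper_width: 0.0258
gripper_force: 60.0
```

```bash
python3 - <<'E'
from h import *
where()
E
```

```text
track x -30.5 y 117.3 z 0.0977 F track 1.8 -9.2 -2.0 yaw [-179.8   -0.  -169.2] t 13.28 grip 0.0258
```

Emit:
send_rows:
  steps:
    - {"dp": [0,4,0],"roll": 0,"jaw": 0}
    - {"dp": [0,8,0],"roll": 0,"jaw": 0}
    - {"dp": [0,10,0],"roll": 0,"jaw": 0}
    - {"dp": [0,10,0],"roll": 0,"jaw": 0}

```text
time_s: 13.78
tcp_pos: [0.5209, 0.1469, 0.0976]
eef_rot: [180.0, 0.0, -169.2]
contact_force: [-0.2, 0.1, -1.3]
gripper_width: 0.0258
gripper_force: 60.0
```

```bash
python3 - <<'E'
from h import *
where()
E
```

```text
track x -30.5 y 128.8 z 0.0976 F track -0.2 0.2 -1.3 yaw [ 180.     0.  -169.2] t 13.78 grip 0.0258
```

Force gone, so the block is out. Retract to y≈40 and look at the tray.

Emit:
send_rows:
  steps:
    - {"dp": [0,-15,0],"roll": 0,"jaw": 0}
    - {"dp": [0,-40,0],"roll": 0,"jaw": 0}
    - {"dp": [0,-65,0],"roll": 0,"jaw": 0}
    - {"dp": [0,-90,0],"roll": 0,"jaw": 0}
    - {"dp": [0,-90,0.5],"roll": 0,"jaw": 0}

```text
time_s: 14.4
tcp_pos: [0.5377, 0.0562, 0.097]
eef_rot: [-180.0, -0.0, -169.4]
contact_force: [1.0, 0.3, -1.7]
gripper_width: 0.0258
gripper_force: 60.0
```

```bash
python3 - <<'E'
from h import *
where()
a=cap('top');b=cap('side')
A=cv2.resize(a['image'][150:240,230:370],None,fx=4,fy=4,interpolation=cv2.INTER_CUBIC)
B=cv2.resize(b['image'][170:300,260:400],None,fx=4,fy=4,interpolation=cv2.INTER_CUBIC)[:, :]
B=cv2.resize(B,(240,223));o=np.zeros((360,800,3),np.uint8);o[:,:560]=A;o[:223,560:]=B
cv2.imwrite('pics/tray.png',o)
E
```

```text
track x -30.9 y 36.5 z 0.097 F track 1.0 0.1 -1.7 yaw [-180.    -0.  -169.4] t 14.4 grip 0.0258
```

View pics/tray.png

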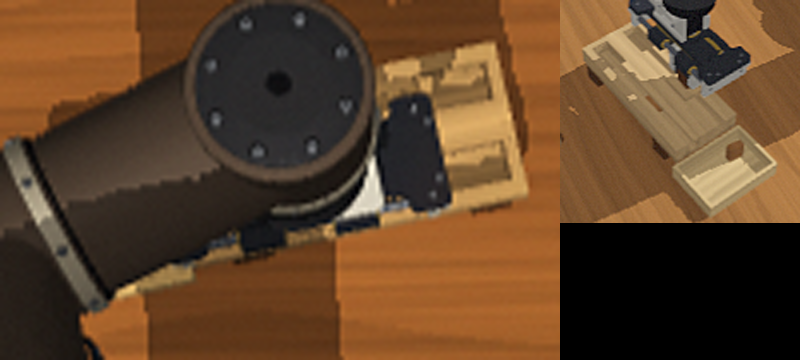

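In the side crop the cherry block is in the tray at (735,150), and block_b still shows in its lane at (655,100). Release the scraper here.

Emit:
send_rows:
  steps:
    - {"dp": [0,0,0.7],"roll": 0,"jaw": 0}
    - {"dp": [0,0,0.7],"roll": 0,"jaw": 0}
    - {"dp": [0,0,0.7],"roll": 0,"jaw": 30}
    - {"dp": [0,0,0.7],"roll": 0,"jaw": 60}
    - {"dp": [0,0,0.7],"roll": 0,"jaw": 100}

```text
time_s: 15.12
tcp_pos: [0.5378, 0.0585, 0.0964]
eef_rot: [180.0, 0.0, -169.2]
contact_force: [0.4, -0.4, -0.0]
gripper_width: 0.0409
gripper_force: 0.0
```

Emit:
send_rows:
  steps:
    - {"dp": [0,0,0],"roll": 0,"jaw": 100}
    - {"dp": [0,0,0],"roll": 0,"jaw": 100}
    - {"dp": [0,0,0],"roll": 0,"jaw": 100}
    - {"dp": [0,0,0],"roll": 0,"jaw": 100}

```text
time_s: 15.62
tcp_pos: [0.5378, 0.0582, 0.0964]
eef_rot: [-180.0, -0.0, -169.2]
contact_force: [0.3, -0.1, -0.4]
gripper_width: 0.0809
gripper_force: 0.0
```

```bash
python3 - <<'E'
from h import *
where()
E
```

```text
track x -30.4 y 38.5 z 0.0964 F track 0.3 -0.1 -0.4 yaw [-180.    -0.  -169.2] t 15.62 grip 0.0809
```

Rise straight up, then move toward the closed end and away from the robot so the wrist camera can see the scraper.

Emit:
send_rows:
  steps:
    - {"dp": [0,0,-20],"roll": 0,"jaw": 100}
    - {"dp": [0,0,-60],"roll": 0,"jaw": 100}
    - {"dp": [0,0,-110],"roll": 0,"jaw": 100}
    - {"dp": [0,0,-160],"roll": 0,"jaw": 100}
    - {"dp": [0,0,-170],"roll": 0,"jaw": 100}

```text
time_s: 16.25
tcp_pos: [0.5393, 0.0586, 0.2703]
eef_rot: [179.9, 0.4, -169.2]
contact_force: [-0.2, 0.4, -0.6]
gripper_width: 0.0877
gripper_force: 0.0
```

Emit:
send_rows:
  steps:
    - {"dp": [-50,0,0],"roll": 0,"jaw": 100}
    - {"dp": [-100,0,0],"roll": 0,"jaw": 100}
    - {"dp": [-110,0,0],"roll": 0,"jaw": 100}
    - {"dp": [-110,0,0],"roll": 0,"jaw": 100}

```text
time_s: 16.75
tcp_pos: [0.6456, 0.0787, 0.2648]
eef_rot: [-180.0, -0.1, -169.3]
contact_force: [-0.8, -0.3, 0.3]
gripper_width: 0.0876
gripper_force: 0.0
```

```bash
python3 - <<'E'
from h import *
where()
w=cap('wrist','fin.png');cv2.imwrite('pics/fin2.png',cv2.resize(w['image'][0:240,150:550],None,fx=2,fy=2))
E
```

```text
track x 79.4 y 38.6 z 0.2648 F track -0.8 -0.1 0.3 yaw [-1.800e+02 -1.000e-01 -1.693e+02] t 16.75 grip 0.0876
```

View pics/fin2.png

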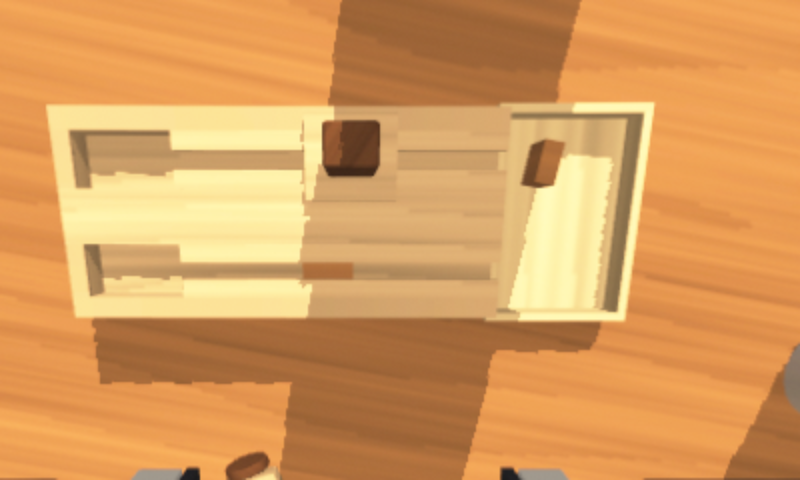

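The final view shows the scraper upright on the left lane (350,150), block_b well inside its lane (328,271), and block_a in the tray (543,163) about 15 mm or more past the tray's edge.

```bash
python3 - <<'E'
from h import *
print(r.close_job())
E
```

```text
the job is handed in; nothing more can be done
None
```

I handed the job in: block_a was the wedged one and is now in the catch tray, block_b (free) is still inside its lane, and the scraper stands upright in the left lane; I was given no verdict.

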